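Lock the shaft of the joinery clamping jig

ROBOT

A 7-joint arm with a two-finger parallel gripper is mounted at the origin on the work surface. World frame = base frame: x ahead of the robot, y to its left, z up, the work surface at z = 0. Lengths are in mm, angles in rad, forces in N, time in s.
With the tool pointing down it reaches from about 375 to 925 mm from the base axis. Payload 3.1 kg.
Tool frame: the origin (TCP) lies at the very end of the fingers, on their centre line; the grasp point (between the pads) lies 19 mm behind it; x points along the fingers, y is the direction in which the jaws open and shut, and the axes are right-handed (so a half turn about x gives the same grasp; the last joint's range is limited). The gripper opens to 85 mm and grips with 20 to 120 N. Pads are 22 mm wide; open, the fingers measure 114 mm over their backs; the gripper's body (76 mm by 85 mm) begins 54 mm behind the grasp point. The pads swing forward as they close: fully open they stand 13 mm farther back than shut.
Start: joints at [1.043, 0.383, 0.044, 1.598, -0.018, 1.161, -0.05], TCP at [270.867, -590.876, 231.269] pointing down, gripper open.
Joint ranges: [-2.61, 2.61], [-0.41, 2.15], [-1.48, 1.57], [0, 2.5], [-1.57, 4.71], [0.05, 1.97], [-2.85, 2.85]. Speed limits (rad/s): [2.79, 2.79, 3.14, 3.14, 3.14, 3.14, 3.14].

INTERFACE

Orientations are given as a rotation vector (axis times angle).
In Python, from station import r, viewer gives the robot as it stands.
- The arm moves only by the tool servo_tool, never from a script. Its argument "rows" is one flat list of numbers, 6 for each row, row after row: the shift along the tool's x, y, z in mm, then the turn, a rotation vector about the tool's x, y, z in rad. A call has exactly 10 rows; each row is the pose to reach, as a shift and turn from the pose measured when the call began, along the tool's axes at that moment; what a row does not reach only later rows make up. A row lasts 1/10 s, in which the tool goes at most 50 mm and 8.59 degrees, less where a joint would pass 70% of its speed; a pose out of reach is approached as far as the arm can. A call with a gripper value outside its range is refused whole. "grip" is the closure, from 0 (fully open) to 1 (shut), set as the call begins (left out, the last holds). The fingers move at their own pace and stop on an object; "force" is the grip in N (left out, the last holds). Time passes only in rows, so rows that repeat a pose let the fingers close, or fill a call up. It gives the time, the measured TCP pose, the force and the opening at its end, in the units of the state.
- r.state(): the state, without advancing time (a new reading comes with each control period).
- viewer.snapshot(name): name is "scene" or "top" or "wrist"; returns a dict with "image" (480x640x3 uint8, blue, green, red), "camera_matrix" (3x3 intrinsics, pixels), "extrinsics" (4x4, takes a point from camera to world coordinates); the wrist camera has in their place "hand_eye" (4x4, takes a point from camera to tool coordinates, whose origin is the TCP and whose axes are the tool frame's). Camera axes: x right, y up, looking along -z (the intrinsics and any distortion apply to the point x, -y, -z); pixel columns grow to the right and rows downward; lengths in mm; the calibration is good to about 2 mm. A picture is of the moment at which its call begins: read the wrist's pose just before it. There is no depth.
- r.sign_off(): hands the job in, once; it reports no verdict.
The state is a dict: "time": time; "joint_positions": joint angles; "joint_velocities": joint speeds; "joint_torque": joint torques, N m; "eef_pos": TCP position; "tool_rot": TCP orientation; "ft_force": force on the tool from outside, world axes, zero at the start; "wrist_torque": the same for the moment, N m; "finger_gap": finger opening in mm.
Only numpy, scipy, OpenCV 4.12 (cv2) and the standard library are available. Lean on these libraries where they do the work, as an engineer would, in place of code of your own. Each camera call takes 0.05 s, during which the arm holds its last target. There are 200 camera calls.

TASK

Lock the shaft of the clamping jig: with a fingertip, push the black post round until the slot across the red disc (its floor is white) lines up with the steel lock bar, then push the bar by its yellow tab straight through the slot and into the keeper beyond until the tab comes up against the staple. Only push, never lift the bar, and leave the glue jar, the bench dog and the chisel where they are.

Things in the scene. Friction and masses are not known exactly. Their poses are not given: they have to be found in the camera images.
- jig: The clamping jig, fixed to the bench: plywood board 325 x 210 mm, 18 mm thick. Origin on the red disc's axis at bench height; +x is the way the lock bar is pushed, z up. On its -y side (y below -49 mm) a screw, shoe, clamped rail and fence up to 46 mm high, on the board. The bar's open channel runs from x -228 to -48 mm: floor 20 mm above the bench, walls up to 28 mm, 22 mm apart.
- disc (a joint): Angle (rad) of the red slotted disc about its upright axis, growing anticlockwise seen from above, stops at -0.35 and 3.49. Its slot (24 mm wide, flared mouths) runs right across, so it lines up with the bar at 0 and equally at 3.14: either will do. The bar's round nose straightens the last 0.15 rad by itself. Light friction (about 2 N at the post); it stays where it is left.
- disc_axis (a point): Point on the axis of the red disc, at the level of its top face, 36 mm above the bench. Disc 90 mm across. Fixed to the jig, axes as the jig's.
- post (a point): Centre of the top of the black upright post on the disc, by which it is turned: 16 mm thick, from 36 to 80 mm above the bench, 30 mm from the disc's axis, square to the slot. At disc angle 0 it lies on the jig's -y side, at 1.57 on its +x side (towards the keeper), at 3.14 on its +y side.
- staple (a point): Middle of the top of the dark steel staple over the front end of the channel, 40 mm above the bench; 20 mm long (jig x -72 to -52 mm), 38 mm wide. The yellow tab stops against its back (-x) face.
- keeper (a point): Middle of the top of the keeper, the dark steel arch beyond the disc that receives the bar's nose; top 40 mm above the bench, 22 mm long (jig x 50 to 72 mm), opening 26 mm wide.
- bar: The loose steel lock bar, 20 mm wide, 12 mm high, in the channel; 0.2 to 0.4 kg. Origin at its underside below the yellow tab, 20 mm above the bench; +x along the bar to its nose, 146 mm ahead; the tail ends 10 mm behind. Fully home, the origin is at jig x = -78 mm and the nose at jig x = +68 mm inside the keeper. It starts 120 to 134 mm short of that.
- tab (a point): Centre of the yellow upright push tab on the bar's tail, 56 mm above the bench: 12 mm thick along the bar, 30 mm wide, from 32 to 80 mm above the bench. Pushed at its back (-x) face.
- nose (a point): Tip of the bar's rounded nose, 26 mm above the bench.
- glue: Bystander: glue jar with orange cap, 48 mm across, 100 mm high, standing on the bench on the jig's +y side. Origin centre of its underside.
- dog: Bystander: dark wooden bench dog, a peg 19 mm thick with a 28 mm head, 70 mm high, standing upright on the bench on the jig's +y side. Origin centre of its underside.
- chisel: Bystander: chisel with wooden handle, 240 mm long, 28 mm thick at most, lying on the bench on the jig's -y side beyond the fence. Origin at its middle, underside, x along the blade.
Mind the look-alikes: they are no part of the job. What is meant by the bar is not brown or pink, and is the smaller of those in its own colour.

How it is judged (in metres and radians):
On the way, in this order (a step that is already met when the one before it is completed fails the run):
1. the disc's slot lines up with the bar (within 0.2 rad) while the bar is still outside the disc (x of nose in the frame of jig below -0.044 m and (value of joint disc between -0.2 and 0.2 rad or value of joint disc between 2.94 and 3.34 rad)), for 0.2 s.
2. the bar has gone through the slot into the keeper and is fully home (x of nose in the frame of jig above 0.062 m and y of nose in the frame of jig between -0.006 and 0.006 m), for 0.2 s.
At the end, for the whole second after the job is handed in: The bar lies level at rest through the disc's slot and in the keeper, its nose within 6 mm of fully home; the disc's slot is in line with it (within 0.12 rad) (all of step 2 and z of nose in the frame of jig between 0.021 and 0.031 m and angle between the x axis of bar and the x axis of jig, either way round below 0.08 rad and angle between bar's own z axis and vertical below 0.06 rad and (value of joint disc between -0.12 and 0.12 rad or value of joint disc between 3.02 and 3.26 rad) and linear speed of bar below 0.01 m/s); the robot touches nothing.
It fails at once if the bar is lifted or tipped (its origin or nose more than 12 mm above where it lies in the channel, or tipped by more than 0.15 rad) (z of bar in the frame of jig above 0.032 m or z of nose in the frame of jig above 0.038 m or angle between bar's own z axis and vertical above 0.15 rad).
It fails at once if the glue jar is moved by more than 15 mm or tipped (distance of glue from where it was at the start of the episode above 0.015 m or angle between glue's own z axis and vertical above 0.3 rad).
It fails at once if the bench dog is moved by more than 15 mm or tipped (distance of dog from where it was at the start of the episode above 0.015 m or angle between dog's own z axis and vertical above 0.3 rad).
It fails at once if the chisel is moved by more than 15 mm (distance of chisel from where it was at the start of the episode above 0.015 m).
It also fails if it takes over 50 s, if anything falls off the work surface, if the arm or the gripper's body presses on something with over 40 N, if the wrist force passes 120 N, or if a joint passes its speed limit or range.

## Working session

There is one attempt and no reset: what is moved stays moved. The work goes in short steps, Python scripts to look and compute and a tool call to move; the robot and the scene stay as the last step left them, time stands still between calls to the robot, and variables do not carry over. Pictures are saved under pics/ and viewed, about 8 in all and at most 12, crops included, and the job is handed in when it is done.

Besides the shell and the picture viewer there is one more tool, called after "Call:" in YAML: its name, and indented under it one key for each argument. servo_tool: Moves the arm, as the interface text tells. Its arguments: {"type":"object","properties":{"rows":{"type":"array"},"grip":{"type":"number"},"force":{"type":"number"}},"required":["rows"]}

```bash
mkdir -p pics; cat > h.py <<'E'
import numpy as np, cv2, json
from scipy.spatial.transform import Rotation as R
from station import r, viewer
def snap(n,f):
    s=viewer.snapshot(n); cv2.imwrite('pics/'+f+'.png',s['image'])
    np.savez('pics/'+f+'.npz',**{k:np.array(v) for k,v in s.items() if k!='image'}); return s
def ray(f,u,v,z,T=None):
    d=np.load('pics/'+f+'.npz'); K=d['camera_matrix']; E=d['extrinsics'] if T is None else T
    a=np.linalg.inv(K)@[u,v,1]; a=np.array([a[0],-a[1],-a[2]]); w=E[:3,:3]@a; o=E[:3,3]
    return o+w*(z-o[2])/w[2]
E
python3 - <<'E'
from h import *
for n in('scene','top'):
    s=snap(n,n+'0'); print({k:(v if k!='image' else 0) for k,v in s.items()})
print(r.state())
E
```

```text
{'image': 0, 'camera_matrix': array([[543.88147595,   0.        , 308.70500049],
       [  0.        , 543.88147595, 242.59742388],
       [  0.        ,   0.        ,   1.        ]]), 'extrinsics': array([[ 6.12720735e-01, -4.54457562e-01,  6.46561385e-01,
         1.29050866e+03],
       [ 7.90286970e-01,  3.47729139e-01, -5.04510606e-01,
        -6.13998282e+02],
       [ 4.45042667e-03,  8.20093147e-01,  5.72212743e-01,
         7.17124222e+02],
       [ 0.00000000e+00,  0.00000000e+00,  0.00000000e+00,
         1.00000000e+00]])}
{'image': 0, 'camera_matrix': array([[559.40566862,   0.        , 326.95824455],
       [  0.        , 559.40566862, 238.70726513],
       [  0.        ,   0.        ,   1.        ]]), 'extrinsics': array([[-1.40286874e-02,  9.92323317e-01, -1.22872419e-01,
         4.13512901e+02],
       [-9.99846589e-01, -1.52105211e-02, -8.68558972e-03,
        -8.89448932e+01],
       [-1.04878667e-02,  1.22731721e-01,  9.92384466e-01,
         1.46769260e+03],
       [ 0.00000000e+00,  0.00000000e+00,  0.00000000e+00,
         1.00000000e+00]])}
{'time': 0.1, 'joint_positions': array([ 1.04321192,  0.38376071,  0.04382178,  1.59945793, -0.01793616,
        1.16121906, -0.04990785]), 'joint_velocities': array([ 0.00050576, -0.00233383, -0.00079932, -0.00525296, -0.00055867,
       -0.00063236,  0.0010562 ]), 'joint_torque': array([ 2.78848194e-03, -4.34728289e+01,  1.02956627e+00, -2.50454825e+01,
        1.08885297e-02,  5.44105656e-03,  1.62825683e-05]), 'eef_pos': array([ 270.48633443, -590.0764924 ,  229.98872683]), 'tool_rot': array([ 1.98416114,  0.43568973, -1.98540249]), 'ft_force': array([ 0.04262094, -0.02576544, -0.0304273 ]), 'wrist_torque': array([ 0.03275519, -0.01604131, -0.07318249]), 'finger_gap': 85.55814370539491}
```

View pics/top0.png

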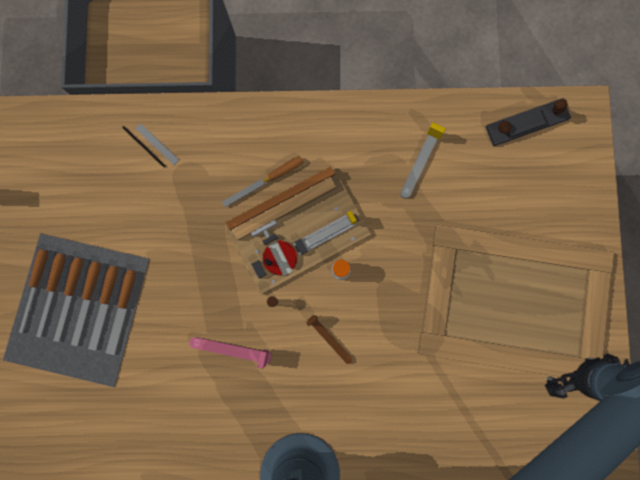

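View pics/scene0.png

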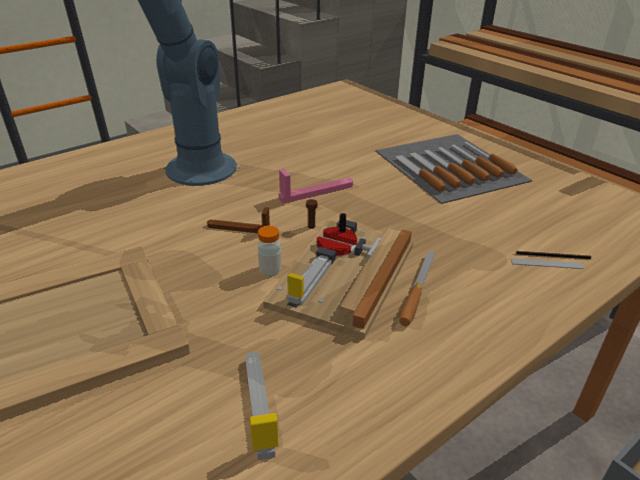

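Bar candidates in the top view:
- steel with a yellow tab in the jig channel, (352,217)
- larger steel with a yellow tab, loose, (437,130)
- pink, (230,350)
- brown, (330,340)

The one meant is the smaller steel bar, in the channel. I'll confirm it in an enlarged crop.

```bash
python3 - <<'E'
from h import *
im=cv2.imread('pics/top0.png')[150:320,210:400]
cv2.imwrite('pics/c1.png',cv2.resize(im,None,fx=4,fy=3.5,interpolation=cv2.INTER_CUBIC)[:600])
im=cv2.imread('pics/scene0.png')[190:340,240:440]
cv2.imwrite('pics/c2.png',cv2.resize(im,None,fx=4,fy=4,interpolation=cv2.INTER_CUBIC))
E
```

```text
(no output)
```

View pics/c1.png

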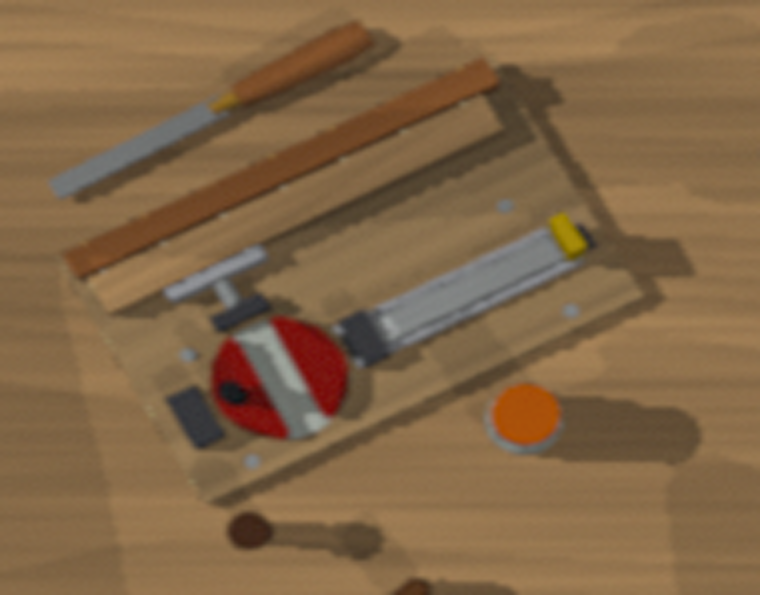

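View pics/c2.png

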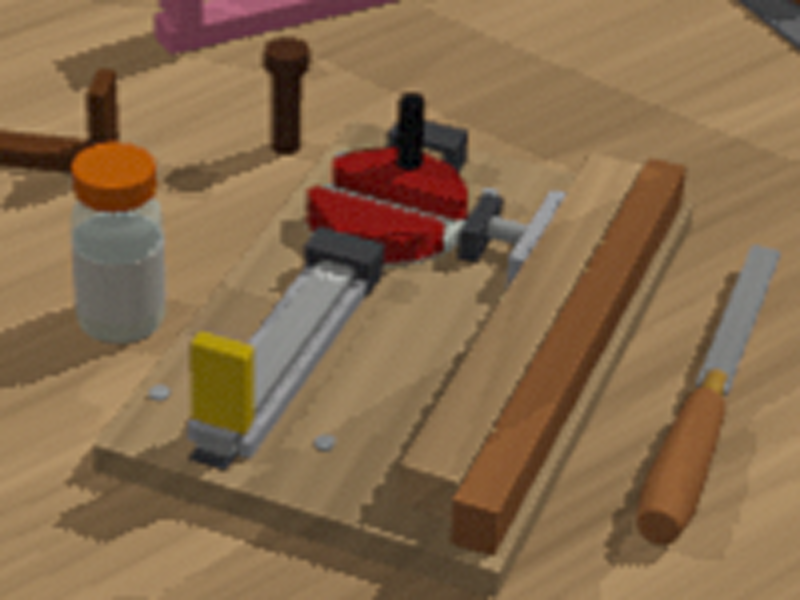

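```bash
python3 - <<'E'
from h import *
P={}
for n,x,y,z in[('disc',281,377,36),('keeper',196,416,40),('staple',365,337,40),('post',231,387,80),('tab',568,234,80),('glue',526,413,100),('dog',249,530,70)]:
    P[n]=ray('top0',210+x/4,150+y/3.5,z); 
for n,x,y,z in[('disc',400,198,36),('post',411,100,80),('tab',223,343,80),('glue',114,160,100),('dog',287,48,70)]:
    print('scene',n,ray('scene0',240+x/4,190+y/4,z).round(1))
for axis in['top']:
    d=P['keeper']-P['staple']; a=np.arctan2(d[1],d[0]); e=P['disc']-P['tab']; print(a,np.arctan2(e[1],e[0]))
    c,s=np.cos(a),np.sin(a)
    for n in P:
        q=P[n]-P['disc']; print(n,P[n].round(1),'jig',round(c*q[0]+s*q[1],1),round(-s*q[0]+c*q[1],1))
print(R.from_rotvec(r.state()['tool_rot']).as_matrix().round(3))
E
```

```text
scene disc [553.4  48.7  36. ]
scene post [532.1  72.7  80. ]
scene tab [ 642.  -138.4   80. ]
scene glue [ 507.5 -107.7  100. ]
scene dog [433.1  63.4  70. ]
2.0500354812672112 2.051002195129099
disc [543.4  44.3  36. ] jig 0.0 -0.0
keeper [515.2  98.5  40. ] jig 61.0 0.0
staple [571.7 -10.1  40. ] jig -61.4 0.0
post [532.7  71.4  80. ] jig 29.0 -3.0
tab [ 639.6 -140.4   80. ] jig -208.3 -0.2
glue [ 510.1 -111.5  100. ] jig -123.0 101.4
dog [431.6  61.5  70. ] jig 66.8 91.3
[[-0.001  0.417 -0.909]
 [ 0.002 -0.909 -0.417]
 [-1.    -0.002  0.   ]]
```

Call:
servo_tool:
  rows: [0,-33,-36,0,0,0,0,-66,-72,0,0,0,0,-99,-108,0,0,0,0,-132,-144,0,0,0,0,-165,-180,0,0,0,0,-198,-216,0,0,0,0,-231,-252,0,0,0,0,-264,-288,0,0,0,0,-297,-324,0,0,0,0,-330,-360,0,0,0]
  grip: 1
  force: 40

```text
time: 1.1
eef_pos: [460.2, -138.2, 230.5]
tool_rot: [1.984, 0.435, -1.986]
ft_force: [0.2, -0.5, -1.0]
finger_gap: 0.1
```

```bash
cat >> h.py <<'E'
A=2.05; D=np.array([543.4,44.3]); J=np.array([[np.cos(A),np.sin(A)],[-np.sin(A),np.cos(A)]])
def rep(*goal):  # goal jig x,y,z -> tool shift
    s=r.state(); M=R.from_rotvec(s['tool_rot']).as_matrix(); p=s['eef_pos']
    print('t',s['time'],'jig',(J@(p[:2]-D)).round(1),'z',p[2].round(1),'F',(J@s['ft_force'][:2]).round(1),s['ft_force'][2].round(1),'gap',round(s['finger_gap'],1))
    G=np.column_stack([[0,0,-1],[-np.cos(A),-np.sin(A),0],[-np.sin(A),np.cos(A),0]])
    print('turn',R.from_matrix(M.T@G).as_rotvec().round(3))
    for g in goal:
        w=np.r_[D+J.T@np.array(g[:2],float),g[2]]; print(g,'shift',(M.T@(w-p)).round(1))
E
python3 -c "
from h import *
rep((29,-29,150),(29,-29,55))"
```

```text
t 1.1 jig [-123.6  158. ] z 230.5 F [-0.5  0.1] -1.0 gap 0.1
turn [-0.05   0.     0.002]
(29, -29, 150) shift [  80.8 -161.5 -179.3]
(29, -29, 55) shift [ 175.8 -161.2 -179.3]
```

Call:
servo_tool:
  rows: [0,-27,-30,-0.01,0,0,0,-54,-60,-0.02,0,0,0,-81,-90,-0.03,0,0,15,-108,-120,-0.04,0,0,35,-135,-150,-0.05,0,0,55,-161,-179,-0.05,0,0.002,80,-161,-179,-0.05,0,0.002,80,-161,-179,-0.05,0,0.002,80,-161,-179,-0.05,0,0.002,80,-161,-179,-0.05,0,0.002]

```text
time: 2.1
eef_pos: [556.5, 81.4, 151.9]
tool_rot: [1.956, 0.475, -1.954]
ft_force: [0.1, -0.5, 0.1]
finger_gap: -0.4
```

```bash
python3 -c "
from h import *
rep((29,-29,55))
s=snap('wrist','w1'); print(s['hand_eye'])"
```

```text
t 2.1 jig [ 26.9 -28.7] z 151.9 F [-0.5  0.1] 0.1 gap -0.4
turn [-0.002 -0.001 -0.001]
(29, -29, 55) shift [96.9 -2.2 -0.3]
[[ 1.17778844e-04  3.25524739e-01 -9.45533516e-01 -1.43267975e+02]
 [ 9.99999856e-01  4.57477159e-04  2.82061879e-04  1.30107556e+00]
 [ 5.24378106e-04 -9.45533413e-01 -3.25524638e-01 -8.23524844e+01]
 [ 0.00000000e+00  0.00000000e+00  0.00000000e+00  1.00000000e+00]]
```

View pics/w1.png

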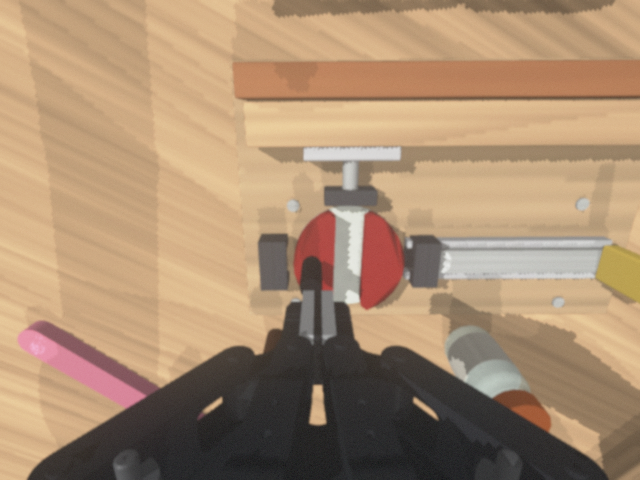

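```bash
python3 - <<'E'
from h import *
d=np.load('pics/w1.npz'); H=d['hand_eye'];K=d['camera_matrix']
s=r.state(); T=np.eye(4); T[:3,:3]=R.from_rotvec(s['tool_rot']).as_matrix(); T[:3,3]=s['eef_pos']; E=T@H
for n,u,v,z in[('disc',349,258,36),('keeper',273,262,40),('staple',425,262,40),('shoe near',350,205,46),('posttop?',312,262,80)]:
    p=ray('w1',u,v,z,E); print(n,p.round(1),(J@(p[:2]-D)).round(1))
def proj(p):
    c=np.linalg.inv(E)@np.r_[p,1]; q=K@[c[0],-c[1],-c[2]]; return (q[:2]/q[2]).round(0)
print('tcp',proj(s['eef_pos']))
for z in(36,80): print('post',proj(np.r_[D+J.T@[29,-3],z]))
E
```

```text
disc [547.   46.1  36. ] [-0.  -4.1]
keeper [517.5  99.5  40. ] [60.9 -2.5]
staple [573.1  -8.3  40. ] [-60.4  -2.1]
shoe near [587.5  68.7  46. ] [  1.3 -50.4]
posttop? [547.2  79.1  80. ] [ 29.1 -19.4]
tcp [315. 304.]
post [313. 259.]
post [312. 284.]
```

Disc, keeper, staple and shoe agree to within about 3 mm. Next I'll descend on the post's -y side.

Call:
servo_tool:
  rows: [0,-2,-3,0,0,0,25,-2,-3,0,0,0,50,-2,-3,0,0,0,75,-2,-3,0,0,0,97,-2,-3,0,0,0,97,-2,-3,0,0,0,97,-2,2,0,0,0,97,-2,7,0,0,0,97,-2,12,0,0,0,97,-2,16,0,0,0]

```text
time: 3.15
eef_pos: [543.6, 77.1, 57.1]
tool_rot: [1.963, 0.476, -1.948]
ft_force: [1.1, 2.9, 0.4]
finger_gap: -0.1
```

```bash
python3 -c "
from h import *
rep((29,4,55),(48,4,55),(48,27,55),(24,27,55))"
```

```text
t 3.15 jig [ 29.  -15.3] z 57.1 F [ 2.  -2.3] 0.4 gap -0.1
turn [-0.002 -0.007 -0.002]
(29, 4, 55) shift [ 1.9  0.1 19.3]
(48, 4, 55) shift [  1.9 -18.9  19.4]
(48, 27, 55) shift [  1.7 -18.9  42.4]
(24, 27, 55) shift [ 1.8  5.1 42.3]
```

Contact as expected (about 2 N). Push on, back off to +x, step round, then push -x.

Call:
servo_tool:
  rows: [2,0,5,0,0,0,2,0,11,0,0,0,2,0,17,0,0,0,2,0,22,0,0,0,2,0,22,0,0,0,2,-10,19,0,0,0,2,-20,19,0,0,0,2,-20,30,0,0,0,2,-20,42,0,0,0,2,-20,42,0,0,0]

```text
time: 4.15
eef_pos: [493.0, 73.4, 53.4]
tool_rot: [1.957, 0.474, -1.954]
ft_force: [-0.1, 0.4, -0.4]
finger_gap: -0.0
```

```bash
python3 -c "
from h import *
rep((24,27,55))
snap('top','t2')
im=cv2.imread('pics/t2.png')[150:320,210:400]
cv2.imwrite('pics/c3.png',cv2.resize(im,None,fx=4,fy=3.5,interpolation=cv2.INTER_CUBIC)[:600])"
```

```text
t 4.15 jig [49.1 31.3] z 53.4 F [ 0.4 -0.1] -0.4 gap -0.0
turn [-0.003 -0.001 -0.001]
(24, 27, 55) shift [-1.6 25.1 -4.3]
```

View pics/c3.png

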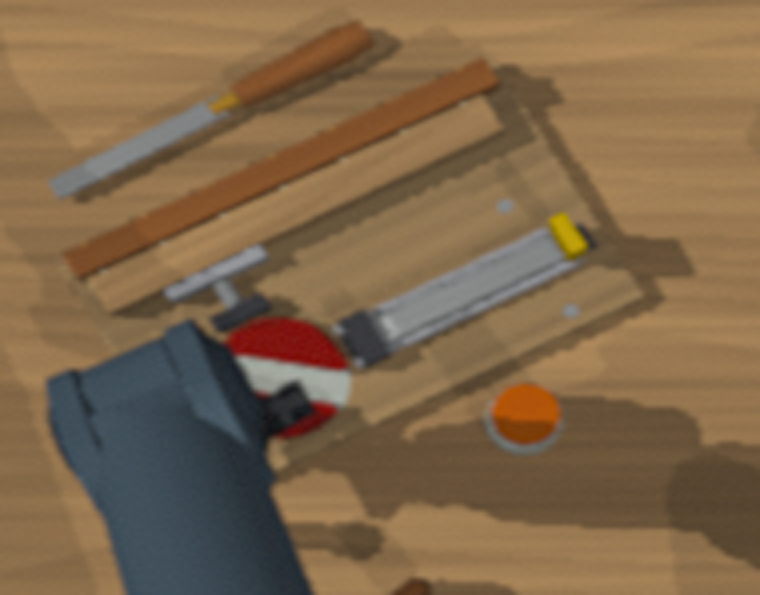

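Call:
servo_tool:
  rows: [0,5,-2,0,0,0,0,10,-2,0,0,0,0,14,-2,0,0,0,0,18,-2,0,0,0,0,22,-2,0,0,0,0,25,-2,0,0,0,0,25,-2,0,0,0,0,25,-2,0,0,0,0,25,-2,0,0,0,0,25,-2,0,0,0]

```text
time: 5.2
eef_pos: [508.1, 52.8, 53.9]
tool_rot: [1.96, 0.474, -1.951]
ft_force: [-2.3, 1.8, -0.6]
finger_gap: 0.2
```

```bash
python3 -c "
from h import *
rep((22,28,55))
snap('top','t3'); snap('wrist','w3')
a=cv2.imread('pics/t3.png')[210:290,240:340]
b=cv2.imread('pics/w3.png')[100:400,200:500]
cv2.imwrite('pics/c4.png',np.hstack([cv2.resize(a,(500,400),interpolation=cv2.INTER_CUBIC),cv2.resize(b,(300,400))]))"
```

```text
t 5.2 jig [23.9 27.4] z 53.9 F [2.6 1.2] -0.6 gap 0.2
turn [-0.003 -0.004 -0.002]
(22, 28, 55) shift [-1.1  1.9  0.6]
```

View pics/c4.png

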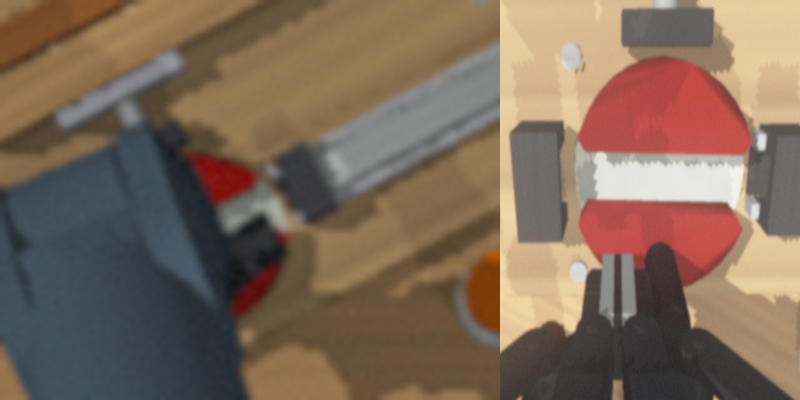

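Slot is in line: in the wrist view its edges are level, and the post at (660,265) sits over the disc centre. Retreat, rise and go behind the tab.

Call:
servo_tool:
  rows: [0,-12,0,0,0,0,-40,-12,0,0,0,0,-85,-12,0,0,0,0,-100,30,-4,0,0,0,-100,75,-10,0,0,0,-100,120,-16,0,0,0,-100,165,-20,0,0,0,-100,210,-24,0,0,0,-100,250,-27,0,0,0,-100,270,-27,0,0,0]

```text
time: 6.3
eef_pos: [658.0, -180.7, 155.6]
tool_rot: [1.965, 0.464, -1.949]
ft_force: [-0.3, -0.0, -0.6]
finger_gap: -0.0
```

```bash
python3 - <<'E'
from h import *
rep((-246,0,47))
s=r.state(); snap('wrist','w4'); snap('top','t4')
d=np.load('pics/w4.npz'); T=np.eye(4); T[:3,:3]=R.from_rotvec(s['tool_rot']).as_matrix(); T[:3,3]=s['eef_pos']; np.save('pics/w4E.npy',T@d['hand_eye'])
a=cv2.imread('pics/t4.png')[200:300,240:370]
b=cv2.imread('pics/w4.png')
cv2.imwrite('pics/c5.png',np.hstack([cv2.resize(a,(312,240),interpolation=cv2.INTER_CUBIC),np.zeros((240,8,3),np.uint8),cv2.resize(b,(320,240))])); 
cv2.imwrite('pics/c5.png',np.hstack([cv2.resize(a,(400,300),interpolation=cv2.INTER_CUBIC),cv2.resize(b,(400,300))]))
E
```

```text
t 6.3 jig [-252.5    2. ] z 155.6 F [0.1 0.3] -0.6 gap -0.0
turn [-0.008 -0.006 -0.008]
(-246, 0, 47) shift [108.5  -7.3  -1.3]
```

View pics/c5.png

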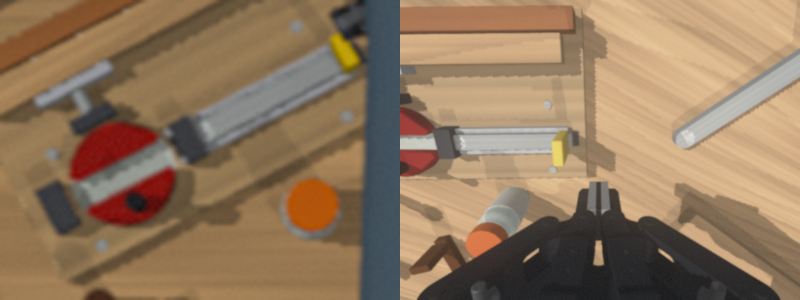

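Call:
servo_tool:
  rows: [0,0,-3,-0.008,-0.006,-0.008,30,0,-3,-0.008,-0.006,-0.008,65,0,-3,-0.008,-0.006,-0.008,100,0,-3,-0.008,-0.006,-0.008,108,0,-3,-0.008,-0.006,-0.008,108,-7,-3,-0.008,-0.006,-0.008,108,-14,-3,-0.008,-0.006,-0.008,108,-20,-3,-0.008,-0.006,-0.008,108,-25,-3,-0.008,-0.006,-0.008,108,-30,-3,-0.008,-0.006,-0.008]

```text
time: 7.4
eef_pos: [649.2, -154.1, 49.5]
tool_rot: [1.958, 0.472, -1.95]
ft_force: [1.2, -2.3, 2.6]
finger_gap: -0.0
```

```bash
python3 -c "
from h import *
rep((-105,-1,47))"
```

```text
t 7.4 jig [-224.8   -2.4] z 49.5 F [-2.6  0. ] 2.6 gap -0.0
turn [-0.002 -0.003 -0.004]
(-105, -1, 47) shift [   2.1 -119.8    1.7]
```

Contact made (about 2.6 N). Push along the channel at about 80 mm/s.

Call:
servo_tool:
  rows: [2,-6,1,0,0,0,2,-14,1,0,0,0,2,-22,1,0,0,0,2,-30,1,0,0,0,2,-38,1,0,0,0,2,-46,1,0,0,0,2,-54,1,0,0,0,2,-62,1,0,0,0,2,-70,1,0,0,0,2,-78,1,0,0,0]

```text
time: 8.4
eef_pos: [612.0, -84.7, 47.1]
tool_rot: [1.958, 0.472, -1.951]
ft_force: [1.6, -1.0, 2.5]
finger_gap: 0.1
```

```bash
python3 -c "
from h import *
rep((-98,-1,47))"
```

```text
t 8.4 jig [-146.1   -1.4] z 47.1 F [-1.6 -1. ] 2.5 gap 0.1
turn [-0.002 -0.003 -0.004]
(-98, -1, 47) shift [ -0.1 -48.1   0.5]
```

Call:
servo_tool:
  rows: [0,-6,0,0,0,0,0,-12,0,0,0,0,0,-18,0,0,0,0,0,-24,0,0,0,0,0,-30,0,0,0,0,0,-35,0,0,0,0,0,-39,0,0,0,0,0,-43,0,0,0,0,0,-46,0,0,0,0,0,-46,0,0,0,0]

```text
time: 9.4
eef_pos: [590.4, -42.9, 46.7]
tool_rot: [1.957, 0.474, -1.951]
ft_force: [0.9, -1.8, 0.2]
finger_gap: 0.3
```

```bash
python3 -c "
from h import *
rep((-98,-1,47))"
```

```text
t 9.4 jig [-99.   -1.5] z 46.7 F [-2.  0.] 0.2 gap 0.3
turn [-0.001 -0.002 -0.003]
(-98, -1, 47) shift [-0.3 -1.   0.5]
```

Call:
servo_tool:
  rows: [0,-1,0,0,0,0,0,-2,0,0,0,0,0,-3,0,0,0,0,0,-4,0,0,0,0,0,-5,0,0,0,0,0,-5,0,0,0,0,0,-5,0,0,0,0,0,-5,0,0,0,0,0,-5,0,0,0,0,0,-5,0,0,0,0]

```text
time: 10.4
eef_pos: [588.9, -40.6, 46.8]
tool_rot: [1.958, 0.47, -1.95]
ft_force: [3.3, -5.2, -0.9]
finger_gap: 0.2
```

```bash
python3 -c "
from h import *
rep((-98,-1,47))"
```

```text
t 10.4 jig [-96.3  -1.2] z 46.8 F [-6.1 -0.5] -0.9 gap 0.2
turn [-0.003 -0.003 -0.005]
(-98, -1, 47) shift [-0.2  1.7  0.2]
```

Call:
servo_tool:
  rows: [0,-3,0,0,0,0,0,-5,0,0,0,0,0,-6,0,0,0,0,0,-6,0,0,0,0,0,-6,0,0,0,0,0,-6,0,0,0,0,0,-6,0,0,0,0,0,-6,0,0,0,0,0,-6,0,0,0,0,0,-6,0,0,0,0]

```text
time: 11.4
eef_pos: [588.7, -40.7, 47.2]
tool_rot: [1.962, 0.46, -1.946]
ft_force: [5.7, -8.2, -1.7]
finger_gap: -0.1
```

```bash
python3 -c "
from h import *
rep((-98,-1,47))"
```

```text
t 11.4 jig [-96.3  -1. ] z 47.2 F [-9.9 -1.2] -1.7 gap -0.1
turn [-0.006 -0.005 -0.012]
(-98, -1, 47) shift [ 0.2  1.7 -0. ]
```

The bar has stopped dead at a rising force: travel from contact is about 130 mm, within the expected range. Back straight off, rise and look.

Call:
servo_tool:
  rows: [0,6,0,0,0,0,0,14,0,0,0,0,0,25,0,0,0,0,-20,35,0,0,0,0,-55,45,0,0,0,0,-100,60,0,0,0,0,-120,100,0,0,0,0,-120,145,0,0,0,0,-120,145,0,0,0,0,-120,145,0,0,0,0]

```text
time: 12.4
eef_pos: [653.0, -170.7, 168.0]
tool_rot: [1.963, 0.458, -1.95]
ft_force: [-0.8, -0.2, 0.2]
finger_gap: -0.3
```

```bash
python3 - <<'E'
from h import *
rep((-98,-1,47))
snap('scene','s5'); snap('top','t5')
a=cv2.imread('pics/s5.png')[190:340,240:440]; b=cv2.imread('pics/t5.png')[190:310,225:385]
cv2.imwrite('pics/c6.png',np.hstack([cv2.resize(a,(400,300),interpolation=cv2.INTER_CUBIC),cv2.resize(b,(400,300),interpolation=cv2.INTER_CUBIC)]))
E
```

```text
t 12.4 jig [-241.3    1.9] z 168.0 F [0.2 0.8] 0.2 gap -0.3
turn [-0.01  -0.004 -0.011]
(-98, -1, 47) shift [ 119.5 -144.6   -1. ]
```

View pics/c6.png

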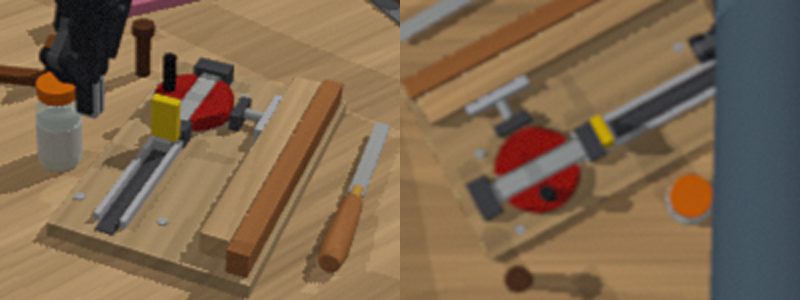

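The bar runs through the slot into the keeper at (485,195). The tab at (600,132) is against the staple, the glue jar, bench dog and chisel are in place, and the robot is clear.

```bash
python3 -c "
from h import *
print(r.sign_off())"
```

```text
the job is handed in; nothing more can be done
None
```

The shaft is locked and the job is handed in, at about 12.5 s on the robot's clock; the hand-in reports no verdict.

- **Disc:** I pushed the black post round with the closed fingertips to about 3.14 rad. The wrist and top views then showed the slot in line with the bar.
- **Bar:** I pushed the smaller steel bar by its yellow tab for about 130 mm. It stopped dead at the staple, with the force rising from 2 N to 10 N and no further movement.
- **Last pictures:** The bar runs through the slot into the keeper, with the tab against the staple. The glue jar, bench dog and chisel are where they were by eye, and the arm is clear with no load. I did not measure the final nose position or disc angle from these pictures.
- **Disagreement:** The wrist camera put the jig 2 to 4 mm further towards -y than the top camera did. It was small enough to leave uncorrected, apart from about 3 mm of extra clearance beside the post. Nothing else disagreed.

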